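Secure a nutcracker's pivot pin with a spring cotter

ROBOT

A 6-joint arm with a two-finger parallel gripper is mounted at the origin on a cart in front of the work surface, level with it; the furniture and walls round the work are solid. World frame = base frame: x ahead of the robot, y to its left, z up, the work surface at z = 0. Lengths are in m, angles in rad, forces in N, time in s.
With the tool pointing down it reaches from about 0.425 to 0.95 m from the base axis. Payload 3.5 kg.
Tool frame: the origin (TCP) lies midway between the tips of the shut fingers; the grasp point (between the pads) lies 19 mm behind it; z points along the fingers, y is the line along which they close (so a half turn about z gives the same grasp; the last joint's range is limited). The gripper opens to 85 mm and grips with 20 to 120 N. Pads are 22 mm wide; open, the fingers measure 114 mm over their backs; the gripper's body (76 mm by 85 mm) begins 54 mm behind the grasp point. The pads swing forward as they close: fully open they stand 13 mm farther back than shut.
Start: joints at [-1.335, 0.286, 1.577, -0, 1.279, -0.15], TCP at [0.254, -0.625, 0.231] pointing down, gripper open.
Joint ranges: [-2.77, 2.77], [-0.9, 2.22], [0.21, 2.48], [-1.53, 4.67], [0.24, 2.81], [-2.84, 2.84]. Speed limits (rad/s): [2.79, 2.79, 3.14, 3.14, 3.14, 3.14].

INTERFACE

Orientations are given as a unit quaternion [x, y, z, w].
In Python, from plant import ctrl gives the robot as it stands.
- The arm moves only by the tool arm_command, never from a script. Its argument "steps" is one flat list of numbers, 5 for each row, row after row: the opening in per cent of the stroke, from 0 (shut) to 100 (fully open), then the shift along the tool's x, y, z each as a share of 25 mm, from -1 to 1, then the turn about the tool's z as a share of 0.1 rad, from -1 to 1. In form: [grip, tx, ty, tz, spin, grip, tx, ty, tz, spin, ...]. A call has 1 to 8 rows; each row shifts and turns the commanded pose from where the row before left it, along the tool's axes as they then stand; what a row does not reach is not made up. A row lasts 1/12 s, in which the tool goes at most 41.7 mm and 7.16 degrees, less where a joint would pass 70% of its speed; a pose out of reach is approached as far as the arm can. A call with a number of a shift or a turn outside -1 to 1 is refused whole. A call with a gripper value outside its range is refused whole. The fingers move at their own pace and stop on an object; "squeeze" is the grip in N (left out, the last holds). Time passes only in rows, so rows that do not move let the fingers close. It gives the time, the measured TCP pose, the force, the opening and the grip force at its end, in the units of the state.
- ctrl.get_state(): the state, without advancing time (a new reading comes with each control period).
- ctrl.read_camera(name): name is "side" or "top" or "wrist"; returns the picture (420x560x3 uint8, red, green, blue); there is no depth.
- ctrl.camera_model(name): a dict with "intrinsics" (3x3 intrinsics, pixels), "rvec" (rotation vector, rad) and "tvec" (3), from world to camera coordinates, as OpenCV has them. Camera axes: x right, y down, z forward; pixel columns grow to the right and rows downward; lengths in m; the calibration is good to about 2 mm. A picture is of the moment at which its call begins: read the wrist's pose just before it. camera_model takes no time and is no camera call; for the wrist camera it gives the pose at the moment of the call.
- ctrl.sign_off(): hands the job in; it is judged then, once.
The state is a dict: "time": time; "qpos": joint angles; "dq": joint speeds; "joint_efforts": joint torques, N m; "eef_pos": TCP position; "tcp_rot": TCP orientation; "contact_force": force on the tool from outside, world axes, zero at the start; "wrist_torque": the same for the moment, N m; "opening": opening from 0.0 (shut) to 1.0 (fully open); "finger_force": force on a finger pad.
Only numpy, scipy, OpenCV 4.12 (cv2) and the standard library are available. Lean on these libraries where they do the work, as an engineer would, in place of code of your own. Each camera call takes 0.05 s, during which the arm holds its last target. There are 200 camera calls.

TASK

Take the red-tabbed spring cotter out of its wooden stand and push its straight leg down through the cross hole in the free end of the nutcracker's pivot pin, until the bow snaps over the pin and the cotter is fully home, then let go of it. Work by feel and gently: never press the cotter against the nutcracker harder than about 1.5 kg (15 N), and leave the cup, the timer and the shot glass where they stand.

Things in the scene. Friction and masses are not known exactly. Their poses are not given: they have to be found in the camera images.
- nutcracker: Lever nutcracker, fixed: 170 x 84 mm wooden board, grey bracket and lever, dark handle. Origin on the worktop under the pivot; x along the lever (to x = 155 mm, z = 120 mm), z up. Bracket y = -20 to 20 mm, top z = 100 mm. Steel pivot pin, 20 mm diameter, along y, centre z = 85 mm; its free end stands out on the -y side to y = -56 to -86 mm. Board top z = 16 mm, ends at y = -42 mm.
- pin_root (a point): Point on the pin's axis where it leaves the bracket: (0, -20, 85) mm of the nutcracker, axes as its. The pin was set by hand: its vertical cross hole lies anywhere from y = -22 to -52 mm of here (14 mm from the pin's end, x = 0), not measured: find it by feel or eye. Hole 6 mm wide, edges broken to 7 mm, straight through, mouths 10 mm above and below the axis. The pin will not slide or turn.
- cotter: Spring cotter (R-clip), 70 g, upright in the stand. Red tab 28 (x) x 14 (y) x 32 (z) mm; origin at the centre of its underside, z up. Straight leg: 4 mm wire, end bevelled to 2.4 mm, from the origin down to z = -50 mm. Bow: 4 mm wire on the +x side, x = 12 mm at z = -11, in to 6.5 at z = -21, out to 14 at z = -32 mm. Its x must lie along the nutcracker's x or opposite to it (both serve).
- cotter_tip (a point): The very end of the straight leg, (0, 0, -50) mm of the cotter, axes as its.
- cotter_seat (a point): Point on the leg at (0, 0, -10) mm of the cotter, axes as its; when the cotter is home the tab's underside rests on the pin and this point is at the pin's centre.
- cotter_bow (a joint): How far the bow is sprung open, rad: 0 relaxed, about 0.2 as it rides over the pin's widest part, about 0 again once snapped under. The bow meets the pin when the tab's underside is about 30 mm above the pin's centre; spreading it takes a push of roughly 2 to 8 N, which drops at the snap; then the tab meets the pin.
- stand: Wooden stand, fixed, 54 x 36 x 66 mm, origin at the centre of its underside. The slot in its top (25 x 7 mm) holds the cotter's leg and bow, the tab rests on top; draw the cotter straight up by 60 mm to clear it.
- cup: Dark blue espresso cup, 63 x 86 x 50 mm, loose; leave alone. Origin under its centre.
- timer: Red and white kitchen timer, 64 x 64 x 47 mm, loose; leave alone. Origin under its centre.
- shot_glass: Shot glass, 49 mm wide, 62 mm tall, loose; leave alone. Origin under its centre.

How it is judged:
On the way, in this order (a step that is already met when the one before it is completed fails the run):
1. the cotter is drawn up out of the stand (z of cotter_tip in the frame of stand above 0.07 m), for 0.1 s.
2. the leg is through the pin's cross hole and the bow is sprung open by the pin (z of cotter_tip in the frame of pin_root below -0.016 m and x of cotter_tip in the frame of pin_root between -0.006 and 0.006 m and y of cotter_tip in the frame of pin_root between -0.056 and -0.018 m and value of joint cotter_bow above 0.08 rad), for 0.02 s.
At the end, for the whole second after the job is handed in: Cotter upright (0.15 rad) and across the pin (0.3 rad), leg through the cross hole, its seat point within 4 mm of the pin's centre height, within 4 mm of the pin's axis sideways and 18 to 56 mm from pin_root along the pin; bow closed under the pin (below 0.07 rad); at rest (z of cotter_seat in the frame of pin_root between -0.004 and 0.004 m and x of cotter_seat in the frame of pin_root between -0.004 and 0.004 m and y of cotter_seat in the frame of pin_root between -0.056 and -0.018 m and angle between the z axis of cotter and the z axis of nutcracker, either way round below 0.15 rad and angle between the x axis of cotter and the x axis of nutcracker, either way round below 0.3 rad and value of joint cotter_bow below 0.07 rad and linear speed of cotter below 0.02 m/s); the robot touches nothing.
It fails at once if the cotter is pressed against the nutcracker with more than 22 N (contact force between cotter and nutcracker above 22 N).
It fails at once if the cup is moved by more than 20 mm (distance of cup from where it was at the start of the episode above 0.02 m).
It fails at once if the timer is moved by more than 20 mm (distance of timer from where it was at the start of the episode above 0.02 m).
It fails at once if the shot glass is moved by more than 20 mm (distance of shot_glass from where it was at the start of the episode above 0.02 m).
It also fails if it takes over 72 s, if anything falls off the work surface, if the arm or the gripper's body presses on something with over 40 N, if the wrist force passes 120 N, or if a joint passes its speed limit or range.

## Working session

There is one attempt and no reset: what is moved stays moved. The work goes in short steps, Python scripts to look and compute and a tool call to move; the robot and the scene stay as the last step left them, time stands still between calls to the robot, and variables do not carry over. Pictures are saved under pics/ and viewed, at most 10 in all, crops included, and the job is handed in when it is done.

Besides the shell and the picture viewer there is one more tool, called as name(argument=value, ...) on one line, values as JSON. arm_command: Moves the arm, as the interface text tells. Its arguments: {"type":"object","properties":{"steps":{"type":"array","items":{"type":"number"}},"squeeze":{"type":"number"}},"required":["steps"]}

```bash
mkdir -p pics; ls; cat > h.py <<'E'
from plant import ctrl
import numpy as np, cv2
from scipy.spatial.transform import Rotation as R
def cam(n):
    m=ctrl.camera_model(n); return np.array(m["intrinsics"]),cv2.Rodrigues(np.array(m["rvec"],float))[0],np.array(m["tvec"],float).ravel()
def ray(c,u,v):
    K,r,t=c; return -r.T@t, r.T@np.linalg.solve(K,[u,v,1.])
def onz(c,u,v,z):
    o,d=ray(c,u,v); return o+d*(z-o[2])/d[2]
def two(c1,p1,c2,p2):
    o1,d1=ray(c1,*p1);o2,d2=ray(c2,*p2)
    s=np.linalg.lstsq(np.c_[d1,-d2],o2-o1,rcond=None)[0]
    a,b=o1+s[0]*d1,o2+s[1]*d2
    return (a+b)/2,np.linalg.norm(a-b)
def proj(c,P):
    K,r,t=c; q=K@(r@np.array(P)+t); return q[:2]/q[2]
def save(n,img): cv2.imwrite(f"pics/{n}.png",img[...,::-1])
E
python3 - <<'E'
from h import *
np.set_printoptions(precision=4,suppress=True)
for n in("top","side"):
    save(n+"0",ctrl.read_camera(n)); c=cam(n); print(n,ray(c,280,210),c[0][0,0])
s=ctrl.get_state(); print(s["eef_pos"],s["tcp_rot"],s["contact_force"],s["opening"])
print(R.from_quat(s["tcp_rot"]).as_matrix())
E
```

```text
pics
top (array([0.3045, 0.2327, 0.9931]), array([ 0.2099,  0.0121, -0.9777])) 475.06741766338325
side (array([ 0.4517, -0.4433,  0.6631]), array([ 0.0583,  0.7538, -0.6546])) 459.92203134593615
[ 0.2539 -0.6248  0.2301] [ 0.9815  0.1917 -0.     -0.0011] [-0.2313 -0.1356 -0.8848] 1.0024384709874077
[[ 0.9265  0.3763 -0.0005]
 [ 0.3763 -0.9265  0.002 ]
 [ 0.0003 -0.0021 -1.    ]]
```

View pics/top0.png

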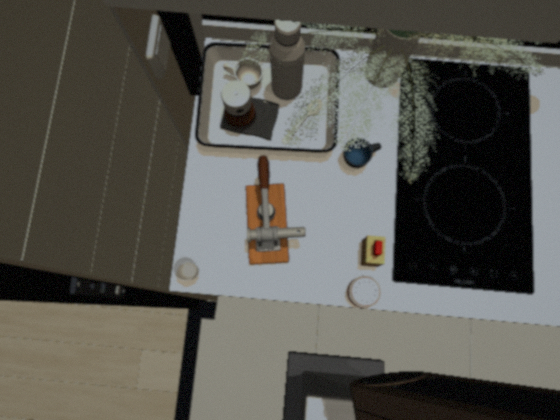

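View pics/side0.png

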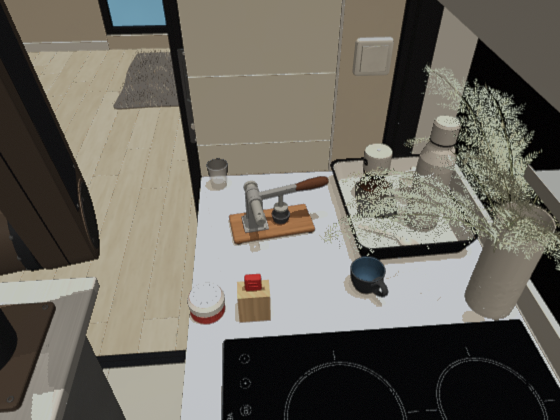

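The top view shows the nutcracker with its board at (267,223), the pin pointing right to (304,232) and the stand with red tab at (376,248). The timer is at (365,291), the cup at (357,152) and the shot glass at (186,269). In the side view the tab is at (253,283) and the pin end near (257,228).

```bash
python3 - <<'E'
from h import *
np.set_printoptions(precision=4,suppress=True)
I={n:cv2.imread(f"pics/{n}0.png") for n in("top","side")}; C={n:cam(n) for n in I}
def big(m):
    n,l,s,c=cv2.connectedComponentsWithStats(m.astype(np.uint8)); i=1+s[1:,4].argmax(); return (l==i),c[i],s[i]
cen={}
for n,(x0,y0,x1,y1) in dict(top=(360,230,395,270),side=(235,265,285,325)).items():
    b=I[n].astype(int); m=(b[...,2]>110)&(b[...,1]<60)&(b[...,0]<60); k=np.zeros_like(m);k[y0:y1,x0:x1]=1
    mm,c,s=big(m&k); cen[n]=c; print(n,"red",c,s)
    h=cv2.cvtColor(I[n],cv2.COLOR_BGR2HSV); y=(h[...,0]>14)&(h[...,0]<30)&(h[...,1]>80)&(h[...,2]>60)&k
    print("stand",cv2.boundingRect(y.astype(np.uint8)), cv2.minAreaRect(np.argwhere(y|(mm))[:,::-1].astype(np.float32)))
print("tab",two(C["top"],cen["top"],C["side"],cen["side"]), onz(C["top"],*cen["top"],.098))
h=cv2.cvtColor(I["top"],cv2.COLOR_BGR2HSV); b=(h[...,0]>4)&(h[...,0]<16)&(h[...,1]>120)&(h[...,2]>90)
b[:180]=0; b[270:]=0; b[:,:240]=0; b[:,300:]=0
mm,c,s=big(b); r=cv2.minAreaRect(np.argwhere(mm)[:,::-1].astype(np.float32)); print(r,s)
P=np.array([onz(C["top"],*q,.016) for q in cv2.boxPoints(r)]); print(P,np.linalg.norm(P-np.roll(P,1,0),axis=1), P.mean(0))
a=cv2.resize(I["top"][170:290,240:400],None,fx=5,fy=5,interpolation=cv2.INTER_CUBIC)
cv2.imwrite("pics/topc.png",a)
a=cv2.resize(I["side"][165:255,215:335],None,fx=6,fy=6,interpolation=cv2.INTER_CUBIC)
cv2.imwrite("pics/sidec.png",a)
E
```

```text
top red [378.1972 247.0704] [376 241   6  14  71]
stand (361, 236, 24, 30) ((372.5738525390625, 250.6707763671875), (21.744247436523438, 29.010820388793945), 3.1798300743103027)
side red [252.1769 279.1154] [245 275  16  12 130]
stand (238, 280, 32, 42) ((253.5, 298.0), (46.0, 31.0), 90.0)
tab (array([0.4439, 0.0502, 0.0891]), np.float64(0.0013161441113005658)) [0.4418 0.0519 0.098 ]
((276.3674011230469, 205.8110809326172), (43.223716735839844, 15.516983032226562), 86.53176879882812) [268 184  18  44 572]
[[0.5666 0.2766 0.016 ]
 [0.5716 0.244  0.016 ]
 [0.4792 0.2304 0.016 ]
 [0.4743 0.2624 0.016 ]] [0.0933 0.033  0.0934 0.0324] [0.5229 0.2534 0.016 ]
```

View pics/topc.png

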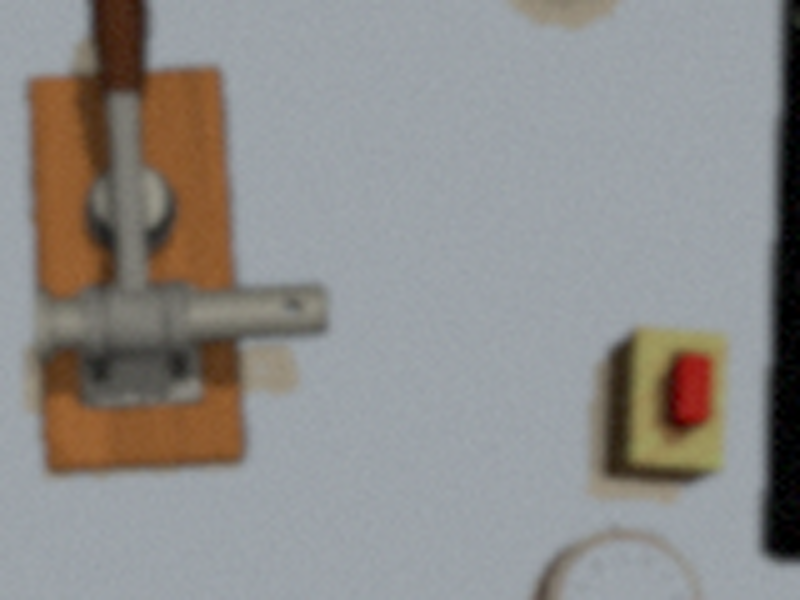

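View pics/sidec.png

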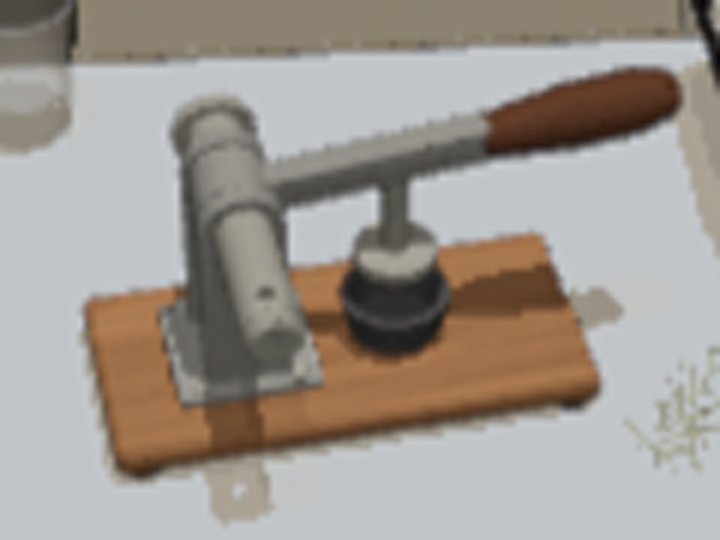

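The crops show the cross hole in both views: at (293,303) in the top crop, so full (298.6,230.6), and at (266,293) in the side crop, so full (259.3,213.8). The tab's long side lies along world x, like the lever.

```bash
python3 - <<'E'
from h import *
np.set_printoptions(precision=4,suppress=True)
T,S=cam("top"),cam("side")
t=lambda x,y:((x+.5)/5-.5+240,(y+.5)/5-.5+170)
s=lambda x,y:((x+.5)/6-.5+215,(y+.5)/6-.5+165)
print("hole",two(T,t(293,303),S,s(266,293)),onz(T,*t(293,303),.095),onz(S,*s(266,293),.095))
B=np.array([onz(T,*t(*q),.016) for q in((30,78),(220,69),(243,460),(48,472))]); print("board",B, np.linalg.norm(B-np.roll(B,1,0),axis=1))
for a,b in((0,3),(1,2)):d=B[a]-B[b];print("yaw",np.arctan2(d[1],d[0]))
for a,b in((0,1),(3,2)):d=B[a]-B[b];print("yaw",np.arctan2(d[1],d[0])-np.pi/2)
Bs=[onz(S,*s(*q),.016) for q in((88,300),(540,237),(600,378),(125,460))];print("board side",np.array(Bs))
d=Bs[2]-Bs[3];print("yaw",np.arctan2(d[1],d[0]))
# pin outline edges top (silhouette z~.085)
for (p,q) in(((205,291),(320,286)),((205,335),(325,331))):
    a,b=onz(T,*t(*p),.085),onz(T,*t(*q),.085);d=a-b;print("pin edge",a,b,np.arctan2(d[1],d[0])-np.pi/2)
W=np.array([onz(T,*t(*q),.066) for q in((635,329),(727,334),(722,470),(629,465))]);print("stand top",W,W.mean(0),np.linalg.norm(W-np.roll(W,1,0),axis=1))
d=W[1]-W[2];print(np.arctan2(d[1],d[0]));d=W[0]-W[3];print(np.arctan2(d[1],d[0]))
Q=np.array([onz(T,*t(*q),.098) for q in((680,352),(712,352),(706,424),(674,424))]);print("tab",Q,Q.mean(0),np.linalg.norm(Q-np.roll(Q,1,0),axis=1))
E
```

```text
hole (array([0.4617, 0.2056, 0.0937]), np.float64(0.0010513588925208327)) [0.461  0.2056 0.095 ] [0.4622 0.2043 0.095 ]
board [[0.5613 0.3225 0.016 ]
 [0.5726 0.2424 0.016 ]
 [0.4076 0.2184 0.016 ]
 [0.3955 0.2978 0.016 ]] [0.1677 0.0809 0.1667 0.0803]
yaw 0.14837924159902033
yaw 0.1445012093005088
yaw 0.13990117910570166
yaw 0.15181997042799056
board side [[0.4007 0.2955 0.016 ]
 [0.5643 0.3174 0.016 ]
 [0.5761 0.2412 0.016 ]
 [0.4134 0.214  0.016 ]]
yaw 0.1656523568845442
pin edge [0.4643 0.2397 0.085 ] [0.4703 0.1954 0.085 ] 0.13470305495649781
pin edge [0.4471 0.2382 0.085 ] [0.4529 0.1921 0.085 ] 0.12423568326155299
stand top [[0.4679 0.0694 0.066 ]
 [0.4691 0.0331 0.066 ]
 [0.4153 0.0327 0.066 ]
 [0.414  0.0689 0.066 ]] [0.4416 0.051  0.066 ] [0.0539 0.0363 0.0538 0.0363]
0.007294642299591815
0.008065015461458228
tab [[0.4549 0.0575 0.098 ]
 [0.456  0.0453 0.098 ]
 [0.4283 0.0464 0.098 ]
 [0.4272 0.0584 0.098 ]] [0.4416 0.0519 0.098 ] [0.0277 0.0122 0.0277 0.0121]
```

arm_command(steps=[60, 1, -0.3, 0, -0.4, 60, 1, -0.3, 0, -0.4, 60, 1, -0.3, 0, -0.4, 60, 1, -0.3, 0, -0.4, 60, 1, -0.3, 0, -0.4, 60, 1, -0.3, 0, -0.4, 60, 1, -0.3, 0, -0.4, 60, 1, -0.3, 0, -0.4])

```text
time: 0.77
eef_pos: [0.3969, -0.4724, 0.2306]
tcp_rot: [0.938, 0.347, -0.0, -0.001]
contact_force: [0.7, 0.4, -0.3]
opening: 0.601
finger_force: 0.0
```

arm_command(steps=[60, 1, -0.3, 0, -0.4, 60, 1, -0.3, 0, -0.4, 60, 1, -0.3, 0, -0.4, 60, 1, -0.3, 0, -0.4, 60, 1, -0.3, 0, -0.4, 60, 1, -0.3, 0, -0.4, 60, 1, -0.3, 0, -0.4, 60, 1, -0.3, 0, -0.4])

```text
time: 1.43
eef_pos: [0.4838, -0.2836, 0.2307]
tcp_rot: [0.871, 0.492, -0.0, -0.0]
contact_force: [0.0, 0.0, 0.7]
opening: 0.601
finger_force: 0.0
```

arm_command(steps=[60, 1, -0.2, 0, -0.45, 60, 1, -0.2, 0, -0.45, 60, 1, -0.2, 0, -0.45, 60, 1, -0.2, 0, -0.45, 60, 1, -0.2, 0, -0.45, 60, 1, -0.2, 0, -0.45, 60, 0, 0, 0, 0, 60, 0, 0, 0, 0])

```text
time: 2.1
eef_pos: [0.519, -0.1356, 0.2309]
tcp_rot: [0.797, 0.604, -0.0, -0.0]
contact_force: [-0.8, 0.1, 1.0]
opening: 0.6
finger_force: 0.0
```

arm_command(steps=[60, 0.88, -0.5, 0.2, -0.35, 60, 0.88, -0.5, 0.2, -0.35, 60, 0.88, -0.5, 0.2, -0.35, 60, 0.88, -0.5, 0.2, -0.35, 60, 0.88, -0.5, 0.2, -0.35, 60, 0.88, -0.5, 0.2, -0.35, 60, 0.88, -0.5, 0.2, -0.35, 60, 0.88, -0.5, 0.2, -0.35])

```text
time: 2.77
eef_pos: [0.4469, 0.0518, 0.191]
tcp_rot: [0.705, 0.709, -0.0, 0.0]
contact_force: [0.7, -0.2, 0.3]
opening: 0.599
finger_force: 0.0
```

arm_command(steps=[60, 0, 0, 0, 0, 60, 0, 0, 0, 0])

```text
time: 2.93
eef_pos: [0.4469, 0.0517, 0.1909]
tcp_rot: [0.705, 0.709, -0.0, -0.0]
contact_force: [-0.4, -0.6, 0.8]
opening: 0.6
finger_force: 0.0
```

```bash
cat >> h.py <<'E'
def go(P,yaw):
    s=ctrl.get_state(); M=R.from_quat(s["tcp_rot"]).as_matrix(); y=np.arctan2(M[1,0],M[0,0])
    print("pos",s["eef_pos"],"yaw",y,"F",s["contact_force"],"T",s["wrist_torque"],"units",M.T@(np.array(P)-s["eef_pos"])/.025,"spin",-(yaw-y)/.1)
E
python3 - <<'E'
from h import *
np.set_printoptions(precision=4,suppress=True)
go([.4416,.0515,.09],1.578)
c=cam("wrist"); im=ctrl.read_camera("wrist"); save("w1",im)
print(ray(c,280,210), c[0][0,0], "pred tab", proj(c,[.4416,.0515,.098]))
E
```

```text
pos [0.4469 0.0517 0.1909] yaw 1.5760573670653255 F [-0.392  -0.5691  0.8488] T [-0.0294 -0.005  -0.0205] units [-0.0061 -0.2077  4.0349] spin -0.019426329346745597
(array([0.4479, 0.1256, 0.3344]), array([ 0.0052, -0.3064, -0.952 ])) 333.4352268332358 pred tab [269.7482 207.34  ]
```

View pics/w1.png

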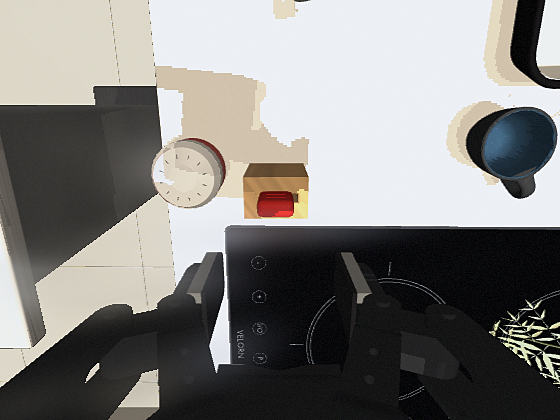

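The wrist view shows the red tab at about (276,204) on the stand, with the timer left at (188,173) and the cup right at (517,145), all clear of the fingers. I'll measure the tab from its mask.

```bash
python3 - <<'E'
from h import *
np.set_printoptions(precision=4,suppress=True)
c=cam("wrist"); b=cv2.imread("pics/w1.png").astype(int)
m=(b[...,2]>100)&(b[...,1]<60)&(b[...,0]<70); m[:175]=0;m[230:]=0;m[:,:240]=0;m[:,310:]=0
x,y,w,h=cv2.boundingRect(m.astype(np.uint8)); print(x,y,w,h)
for v in range(y,y+h,3): r=np.where(m[v])[0]; print(v,r.min(),r.max(),int(b[v,r,2].mean()))
for z in(.066,.098): print(z,onz(c,x,y,z),onz(c,x+w,y+h,z))
hs=cv2.cvtColor(b.astype(np.uint8),cv2.COLOR_BGR2HSV); k=(hs[...,0]>12)&(hs[...,0]<30)&(hs[...,1]>90)
for v in(182,186,190,210,214): 
    r=np.where(k[v,230:325])[0]+230; print(v,r.min(),r.max(), onz(c,r.min(),v,.066),onz(c,r.max()+1,v,.066))
E
```

```text
257 191 37 26
191 267 287 105
194 266 285 165
197 263 286 151
200 260 290 120
203 257 292 156
206 257 292 167
209 258 293 161
212 258 293 179
215 259 291 185
0.066 [0.431  0.0549 0.066 ] [0.4622 0.0322 0.066 ]
0.098 [0.4331 0.0633 0.098 ] [0.4606 0.0432 0.098 ]
182 243 307 [0.4195 0.0626 0.066 ] [0.4732 0.0628 0.066 ]
186 243 307 [0.4194 0.0592 0.066 ] [0.4733 0.0594 0.066 ]
190 243 307 [0.4193 0.0557 0.066 ] [0.4734 0.056  0.066 ]
210 244 307 [0.4197 0.0383 0.066 ] [0.4739 0.0385 0.066 ]
214 245 306 [0.4205 0.0347 0.066 ] [0.4732 0.0349 0.066 ]
```

arm_command(steps=[60, 0, -0.12, 0.8, 0, 60, 0, 0, 0.8, 0, 60, 0, 0, 0.8, 0, 60, 0, 0, 0.8, 0, 60, 0, 0, 0.6, 0, 60, 0, 0, 0.5, 0, 60, 0, 0, 0.5, 0, 60, 0, 0, 0, 0], squeeze=40)

```text
time: 3.65
eef_pos: [0.4433, 0.0505, 0.0691]
tcp_rot: [0.706, 0.708, -0.002, -0.002]
contact_force: [-0.3, -0.5, 0.4]
opening: 0.601
finger_force: 0.0
```

arm_command(steps=[40, 0, 0, 0, 0, 20, 0, 0, 0, 0, 20, 0, 0, 0, 0, 20, 0, 0, 0, 0, 20, 0, 0, 0, 0, 20, 0, 0, 0, 0])

```text
time: 4.15
eef_pos: [0.4452, 0.0516, 0.0723]
tcp_rot: [0.705, 0.709, 0.001, 0.001]
contact_force: [0.1, -1.2, 2.6]
opening: 0.315
finger_force: 40.3
```

arm_command(steps=[20, 0, 0, -0.3, 0, 20, 0, 0, -0.6, 0, 20, 0, 0, -0.7, 0, 20, 0, 0, -0.7, 0, 20, 0, 0, -0.7, 0, 20, 0, 0, -0.7, 0, 20, 0, 0, -0.5, 0, 20, 0, 0, 0, 0])

```text
time: 4.82
eef_pos: [0.446, 0.0519, 0.1797]
tcp_rot: [0.705, 0.709, 0.002, 0.002]
contact_force: [0.5, 0.1, -0.7]
opening: 0.316
finger_force: 40.1
```

```bash
python3 - <<'E'
from h import *
np.set_printoptions(precision=4,suppress=True)
go([.4615,.2053,.180],1.578+.138)
E
```

```text
pos [0.446  0.0519 0.1797] yaw 1.5760167318665201 F [ 0.5107  0.1442 -0.7497] T [-0.0209 -0.0079  0.0096] units [ 6.1337  0.6535 -0.0086] spin -1.3998326813348005
```

arm_command(steps=[20, 0.88, 0.07, 0, -0.2, 20, 0.88, 0.08, 0, -0.2, 20, 0.88, 0.09, 0, -0.2, 20, 0.88, 0.09, 0, -0.2, 20, 0.88, 0.1, 0, -0.2, 20, 0.88, 0.11, 0, -0.2, 20, 0.88, 0.12, 0, -0.2, 20, 0, 0, 0, 0])

```text
time: 5.48
eef_pos: [0.4497, 0.2092, 0.1753]
tcp_rot: [0.653, 0.758, -0.0, -0.001]
contact_force: [-0.3, -1.1, -0.7]
opening: 0.316
finger_force: 40.0
```

```bash
python3 - <<'E'
from h import *
np.set_printoptions(precision=4,suppress=True)
go([.4615,.2053,.180],1.716)
w=ctrl.read_camera("wrist"); s=ctrl.read_camera("side"); save("w2",w); save("s2",s)
W,S=cam("wrist"),cam("side")
for n,P in dict(hole=[.4615,.2053,.095],tcp=ctrl.get_state()["eef_pos"]).items(): print(n,proj(W,P),proj(S,P))
a=cv2.resize(w[120:400,150:450],None,fx=2,fy=2,interpolation=cv2.INTER_CUBIC); save("w2c",a); print(a.shape)
a=cv2.resize(s[110:240,190:350],None,fx=4.5,fy=4.5,interpolation=cv2.INTER_CUBIC); save("s2c",a)
E
```

```text
pos [0.4497 0.2092 0.1753] yaw 1.7194093495052691 F [-0.2729 -1.0883 -0.7357] T [-0.0145  0.0396  0.0281] units [-0.2242  0.4422 -0.1882] spin 0.03409349505269166
hole [292.8489 216.5502] [258.5158 213.0812]
tcp [275.789  264.8563] [250.4618 178.5028]
(560, 600, 3)
```

View pics/w2c.png

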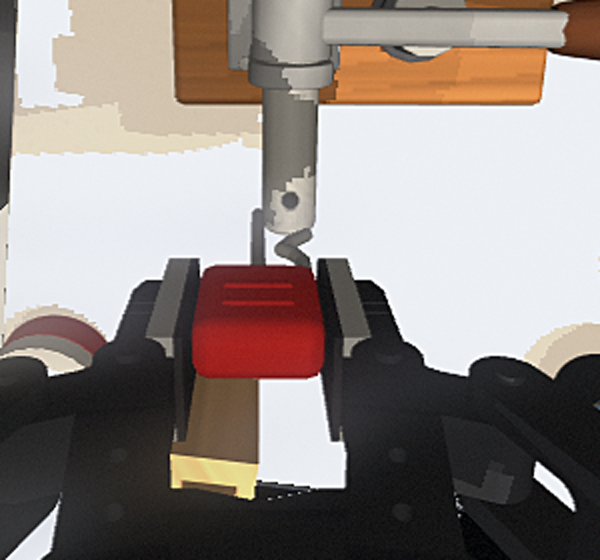

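View pics/s2c.png

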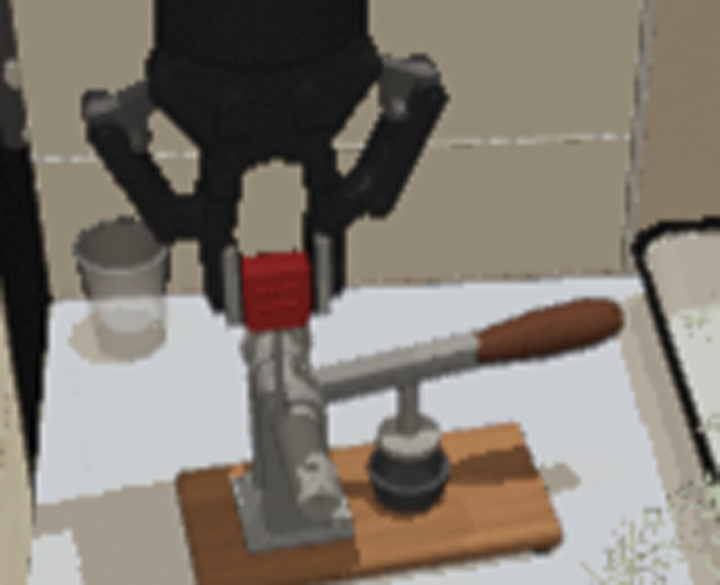

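The wrist crop shows the hole at crop (290,200), so full (295,220). The leg tip is at crop (259,212), so full (279.5,226), and the bow is on the +x side. The side crop shows the tab held square between the pads. I'll compute the offset from tip to hole.

```bash
cat >> h.py <<'E'
def meas(g,W,hx,tx,zt,dark=100):
    # hole: dark centroid in 7px window round hx ; tip: uppermost dark run near column tx
    hx=np.array(hx);u,v=hx; k=g[v-7:v+8,u-7:u+8].astype(float); w=np.clip(0.75*np.median(k)-k,0,None)
    yy,xx=np.mgrid[v-7:v+8,u-7:u+8]; h=np.array([(w*xx).sum(),(w*yy).sum()])/w.sum()
    print("hole px",h,"world",onz(W,*h,.095))
    return onz(W,*h,.095)
E
python3 - <<'E'
from h import *
np.set_printoptions(precision=4,suppress=True,linewidth=200)
g=cv2.cvtColor(cv2.imread("pics/w2.png"),cv2.COLOR_BGR2GRAY); W=cam("wrist")
print(g[213:228,287:304]); print(g[220:240:2,272:290])
h=meas(g,W,(295,220),0,0)
z=ctrl.get_state()["eef_pos"][2]-.0563
for t in((279.5,225),(279.5,226)): print(t,z,onz(W,*t,z), h-onz(W,*t,z))
E
```

```text
[[118 122 123 124 125 119 203 224 217 212 204 200 196 193 190 185 184]
 [114 117 118 122 126 118 204 225 226 218 214 201 196 192 190 183 181]
 [177 192 147 120 118 115 175 185 187 189 203 206 199 194 190 182 182]
 [173 183 185 196 205 173 113  98  94  87 119 195 202 194 191 180 174]
 [179 183 185 197 170 104  87  90  88  81  85 155 205 199 191 181 173]
 [174 189 196 169  99  86  91  94  94  89  87  80 174 200 194 184 178]
 [173 182 198 171 100  92  96  96  95  93  90  80 141 196 194 187 181]
 [178 184 194 165 102  93  96  99 100  98  94  85 146 193 192 183 182]
 [178 186 197 164  98  96 100 100  99  96  96  82 155 191 187 179 176]
 [176 185 193 196 134  95  97 100 102 100  89 114 193 196 187 179 176]
 [174 182 190 198 188 138  98  96  96  92 121 170 196 191 188 179 178]
 [180 185 189 195 195 178 157 122 127 130 158 194 194 187 186 179 177]
 [151 182 185 191 199 192 169 168 173 176 191 195 193 185 188 177 178]
 [124 182 189 190 196 199 198 206 208 208 203 193 193 188 186 176 176]
 [123 182 188 193 192 196 196 201 202 202 201 190 190 189 186 176 173]]
[[237 236 236 236 238 237 237 245 
[... 237 characters left out ...]
127 128 132 130 124 182 189]
 [234 236 242 225 122 106 110 111 114 106 119 126 127 132 132 184 189 189]
 [235 237 244 224 122 109 112 114 112 108 118 117 121 122 121 173 185 189]
 [235 238 246 183 110 109 112 115 112 106 114 135 146 153 123 164 172 177]
 [235 237 247 184 111 108 112 114 111  95 214 189 142 155 164 172 184 190]
 [235 236 246 183 108 107 109 110 106  89 202 245 247 244 220 160 138 139]
 [234 238 247 185 104 101 106 104 104  87 204 243 238 236 237 238 239 242]]
hole px [294.3534 219.0427] world [0.4629 0.2036 0.095 ]
(279.5, 225) 0.11899776180522743 [0.4518 0.2064 0.119 ] [ 0.0111 -0.0028 -0.024 ]
(279.5, 226) 0.11899776180522743 [0.4519 0.2058 0.119 ] [ 0.011  -0.0021 -0.024 ]
```

arm_command(steps=[20, -0.08, 0.21, 0, 0, 20, -0.08, 0.21, 0, 0, 20, 0, 0, 0.2, 0, 20, 0, 0, 0.2, 0, 20, 0, 0, 0.2, 0, 20, 0, 0, 0, 0, 20, 0, 0, 0, 0])

```text
time: 6.17
eef_pos: [0.4612, 0.2038, 0.1605]
tcp_rot: [0.654, 0.756, -0.001, -0.001]
contact_force: [0.0, -0.5, -0.6]
opening: 0.318
finger_force: 40.0
```

```bash
python3 - <<'E'
from h import *
np.set_printoptions(precision=4,suppress=True)
go([.4615,.2053,.155],1.716)
W=cam("wrist"); w=ctrl.read_camera("wrist"); save("w3",w)
z=ctrl.get_state()["eef_pos"][2]-.0563
print("tip z",z,"hole pred",proj(W,[.4629,.2036,.095]))
save("w3c",cv2.resize(w[180:260,240:350],None,fx=7,fy=7,interpolation=cv2.INTER_CUBIC))
E
```

```text
pos [0.4612 0.2038 0.1605] yaw 1.715417202929158 F [ 0.0137 -0.4591 -0.5618] T [ 0.0375 -0.0175  0.0008] units [0.0574 0.0217 0.2194] spin -0.005827970708420782
tip z 0.1046617925216002 hole pred [279.2752 219.7958]
```

View pics/w3c.png

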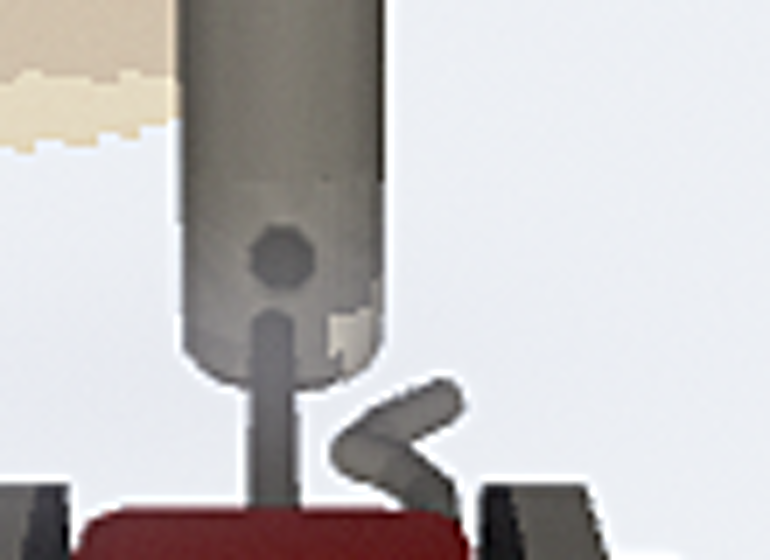

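The crop shows the hole centred at (282,257), so full (279.9,216.3). The leg's end is just below and left of it at (272,317), so full (278.4,224.9).

```bash
python3 - <<'E'
from h import *
np.set_printoptions(precision=4,suppress=True)
W=cam("wrist"); z=ctrl.get_state()["eef_pos"][2]-.0563
M=R.from_quat(ctrl.get_state()["tcp_rot"]).as_matrix()
h=onz(W,279.9,216.3,.095)
for t in((278.4,224.9),(278.4,224)):
  for zz in(z-.002,z,z+.002):
    q=onz(W,*t,zz); print(q,h-q,M.T@(h-q)/.025)
# pin centre col vs hole col, at pin silhouette rows: crop x 185..383
print(onz(W,240+185/7,206,.085),onz(W,240+383/7,206,.085),h)
E
```

```text
[0.4628 0.2028 0.1027] [ 0.0005  0.0033 -0.0077] [0.1293 0.0396 0.3064]
[0.4627 0.2035 0.1047] [ 0.0006  0.0026 -0.0097] [0.0996 0.0395 0.3864]
[0.4626 0.2042 0.1067] [ 0.0007  0.0019 -0.0117] [0.0699 0.0395 0.4664]
[0.4627 0.2034 0.1027] [ 0.0006  0.0027 -0.0077] [0.1047 0.0396 0.3064]
[0.4626 0.2041 0.1047] [ 0.0007  0.002  -0.0097] [0.0752 0.0395 0.3864]
[0.4625 0.2048 0.1067] [ 0.0008  0.0013 -0.0117] [0.0457 0.0395 0.4664]
[0.4536 0.2088 0.085 ] [0.4729 0.2116 0.085 ] [0.4633 0.2061 0.095 ]
```

arm_command(steps=[20, 0.085, 0.04, 0, 0, 20, 0, 0, 0.1, 0, 20, 0, 0, 0.1, 0, 20, 0, 0, 0.04, 0, 20, 0, 0, 0, 0, 20, 0, 0, 0, 0])

```text
time: 6.72
eef_pos: [0.4623, 0.2064, 0.1552]
tcp_rot: [0.654, 0.757, -0.0, -0.0]
contact_force: [0.1, -0.7, -0.1]
opening: 0.318
finger_force: 40.0
```

```bash
python3 - <<'E'
from h import *
np.set_printoptions(precision=4,suppress=True)
go([.4615,.2053,.155],1.716)
W=cam("wrist"); w=ctrl.read_camera("wrist"); save("w4",w)
save("w4c",cv2.resize(w[190:250,245:325],None,fx=9,fy=9,interpolation=cv2.INTER_CUBIC))
E
```

```text
pos [0.4623 0.2064 0.1552] yaw 1.71594248397171 F [ 0.0578 -0.6522 -0.1257] T [-0.0651  0.0532  0.0369] units [-0.0381 -0.0368  0.0069] spin -0.0005751602829007219
```

View pics/w4c.png

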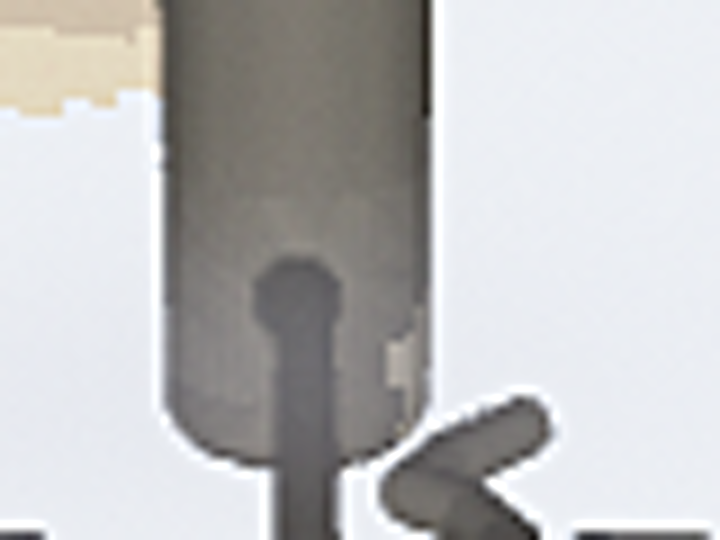

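The crop shows the leg meeting the dark hole. The leg centre is at column 303 against the hole's 298, about 0.4 mm too far to +x, and the tip merges with the hole at about row 300. I'll correct that and feel down.

arm_command(steps=[20, 0, -0.016, 0.04, 0, 20, 0, 0, 0.04, 0, 20, 0, 0, 0.04, 0, 20, 0, 0, 0.04, 0, 20, 0, 0, 0.04, 0, 20, 0, 0, 0, 0])

```text
time: 7.27
eef_pos: [0.4618, 0.2062, 0.15]
tcp_rot: [0.654, 0.756, -0.0, -0.0]
contact_force: [0.1, 0.2, -0.8]
opening: 0.321
finger_force: 40.0
```

arm_command(steps=[20, 0, 0, 0.04, 0, 20, 0, 0, 0.04, 0, 20, 0, 0, 0.04, 0, 20, 0, 0, 0.04, 0, 20, 0, 0, 0.04, 0, 20, 0, 0, 0, 0])

```text
time: 7.77
eef_pos: [0.4618, 0.2063, 0.145]
tcp_rot: [0.654, 0.756, -0.0, -0.0]
contact_force: [-0.7, 0.2, -0.7]
opening: 0.32
finger_force: 40.0
```

arm_command(steps=[20, 0, 0, 0.06, 0, 20, 0, 0, 0.06, 0, 20, 0, 0, 0.08, 0, 20, 0, 0, 0.08, 0, 20, 0, 0, 0.08, 0, 20, 0, 0, 0.08, 0, 20, 0, 0, 0.08, 0, 20, 0, 0, 0, 0])

```text
time: 8.43
eef_pos: [0.4616, 0.2062, 0.1317]
tcp_rot: [0.654, 0.756, -0.0, -0.0]
contact_force: [-0.2, 0.3, -0.7]
opening: 0.316
finger_force: 40.0
```

Tip is about 20 mm into the hole with no contact force. I'll continue to where the bow meets the pin.

arm_command(steps=[20, 0, 0, 0.06, 0, 20, 0, 0, 0.06, 0, 20, 0, 0, 0.06, 0, 20, 0, 0, 0.06, 0, 20, 0, 0, 0.06, 0, 20, 0, 0, 0.04, 0, 20, 0, 0, 0.04, 0, 20, 0, 0, 0, 0])

```text
time: 9.1
eef_pos: [0.4624, 0.2064, 0.123]
tcp_rot: [0.654, 0.756, 0.0, 0.0]
contact_force: [1.0, -0.4, 0.7]
opening: 0.322
finger_force: 40.1
```

arm_command(steps=[20, 0, 0, 0.04, 0, 20, 0, 0, 0.04, 0, 20, 0, 0, 0.04, 0, 20, 0, 0, 0.04, 0, 20, 0, 0, 0, 0])

```text
time: 9.52
eef_pos: [0.4626, 0.2065, 0.1194]
tcp_rot: [0.654, 0.756, 0.001, 0.0]
contact_force: [0.8, -0.1, 3.5]
opening: 0.321
finger_force: 40.5
```

arm_command(steps=[20, 0, 0, 0.04, 0, 20, 0, 0, 0.04, 0, 20, 0, 0, 0.04, 0, 20, 0, 0, 0, 0])

```text
time: 9.85
eef_pos: [0.4626, 0.2065, 0.1161]
tcp_rot: [0.654, 0.756, 0.001, 0.0]
contact_force: [2.7, 1.0, 1.1]
opening: 0.317
finger_force: 40.2
```

arm_command(steps=[20, 0, 0, 0.04, 0, 20, 0, 0, 0.04, 0, 20, 0, 0, 0.04, 0, 20, 0, 0, 0, 0])

```text
time: 10.18
eef_pos: [0.4624, 0.2063, 0.1122]
tcp_rot: [0.654, 0.756, 0.001, 0.001]
contact_force: [5.3, 1.9, -1.4]
opening: 0.319
finger_force: 39.9
```

arm_command(steps=[20, 0, 0.016, 0.04, 0, 20, 0, 0, 0.04, 0, 20, 0, 0, 0.04, 0, 20, 0, 0, 0, 0])

```text
time: 10.52
eef_pos: [0.4623, 0.2063, 0.1091]
tcp_rot: [0.654, 0.756, 0.0, 0.0]
contact_force: [4.5, 0.9, -3.1]
opening: 0.32
finger_force: 39.9
```

```bash
python3 - <<'E'
from h import *
np.set_printoptions(precision=4,suppress=True)
go([.4620,.2063,.101],1.716)
E
```

```text
pos [0.4623 0.2063 0.1091] yaw 1.7157485360659612 F [ 4.4541  0.8986 -3.1028] T [ 0.3572 -0.9361  0.0289] units [ 0.0011 -0.0134  0.3241] spin -0.0025146393403874256
```

arm_command(steps=[20, 0, 0, 0.04, 0, 20, 0, 0, 0.04, 0, 20, 0, 0, 0.04, 0, 20, 0, 0, 0, 0])

```text
time: 10.85
eef_pos: [0.4618, 0.206, 0.1061]
tcp_rot: [0.654, 0.756, -0.001, -0.0]
contact_force: [3.3, 0.6, -3.7]
opening: 0.321
finger_force: 39.9
```

arm_command(steps=[20, 0, 0, 0.04, 0, 20, 0, 0, 0.04, 0, 20, 0, 0, 0.04, 0, 20, 0, 0, 0, 0])

```text
time: 11.18
eef_pos: [0.4613, 0.2061, 0.1031]
tcp_rot: [0.654, 0.756, -0.001, -0.001]
contact_force: [0.2, 1.5, -2.2]
opening: 0.317
finger_force: 40.0
```

arm_command(steps=[20, 0, 0, 0.03, 0, 20, 0, 0, 0.03, 0, 20, 0, 0, 0, 0])

```text
time: 11.43
eef_pos: [0.4617, 0.2063, 0.1019]
tcp_rot: [0.654, 0.756, -0.001, -0.001]
contact_force: [-0.1, -0.4, -1.4]
opening: 0.318
finger_force: 40.1
```

arm_command(steps=[20, 0, 0, 0.03, 0, 20, 0, 0, 0, 0])

```text
time: 11.6
eef_pos: [0.4621, 0.2063, 0.1014]
tcp_rot: [0.654, 0.756, -0.0, -0.0]
contact_force: [0.3, 0.7, -1.2]
opening: 0.319
finger_force: 40.1
```

arm_command(steps=[20, 0, 0, 0.02, 0, 20, 0, 0, 0.02, 0, 20, 0, 0, 0, 0])

```text
time: 11.85
eef_pos: [0.4624, 0.2064, 0.1011]
tcp_rot: [0.654, 0.756, -0.0, -0.0]
contact_force: [-2.0, -0.2, 4.2]
opening: 0.316
finger_force: 40.7
```

arm_command(steps=[20, 0, 0, 0.02, 0, 20, 0, 0, 0.02, 0, 20, 0, 0, 0, 0])

```text
time: 12.1
eef_pos: [0.4625, 0.2064, 0.101]
tcp_rot: [0.654, 0.757, -0.0, -0.0]
contact_force: [-4.5, -1.7, 8.5]
opening: 0.32
finger_force: 41.3
```

The tab is seated: force has risen to 8.5 N with no more travel. I'll ease off, let go and rise.

arm_command(steps=[20, 0, 0, -0.04, 0, 20, 0, 0, 0, 0, 45, 0, 0, 0, 0, 60, 0, 0, 0, 0, 60, 0, 0, 0, 0, 60, 0, 0, 0, 0, 60, 0, 0, 0, 0])

```text
time: 12.68
eef_pos: [0.4623, 0.2063, 0.1003]
tcp_rot: [0.654, 0.756, -0.0, -0.0]
contact_force: [-0.0, 0.7, 0.1]
opening: 0.595
finger_force: 0.0
```

arm_command(steps=[60, 0, 0, -0.4, 0, 60, 0, 0, -0.8, 0, 60, 0, 0, -1, 0, 60, 0, 0, -1, 0, 60, 0, 0, -1, 0, 60, 0, 0, -0.5, 0, 60, 0, 0, 0, 0])

```text
time: 13.27
eef_pos: [0.4645, 0.2069, 0.2225]
tcp_rot: [0.654, 0.756, 0.003, 0.002]
contact_force: [0.2, -0.5, 0.6]
opening: 0.598
finger_force: 0.0
```

```bash
python3 - <<'E'
from h import *
np.set_printoptions(precision=4,suppress=True)
go([.4620,.2063,.101],1.716)
s=ctrl.read_camera("side"); w=ctrl.read_camera("wrist")
a=cv2.resize(s[140:260,205:305],None,fx=4,fy=4,interpolation=cv2.INTER_CUBIC)
b=cv2.resize(w[130:290,200:330],(390,480),interpolation=cv2.INTER_CUBIC)
save("end",np.hstack([a,b]))
E
```

```text
pos [0.4645 0.2069 0.2225] yaw 1.7159078490107451 F [ 0.202  -0.4601  0.5654] T [-0.0013 -0.0388  0.0293] units [-0.0114 -0.1432  4.8605] spin -0.0009215098925485776
```

View pics/end.png

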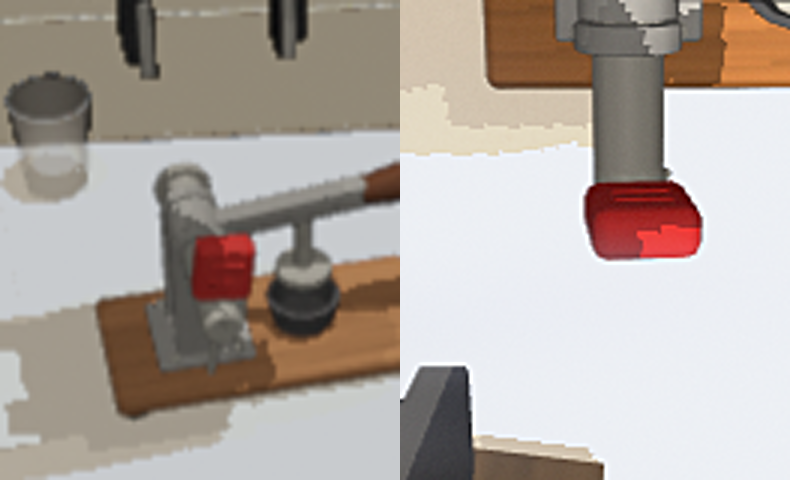

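The picture shows the tab sitting upright on the pin at (223,268), the leg showing below the pin at (213,355), and the gripper clear. Handing in.

```bash
python3 -c "
from plant import ctrl
print(ctrl.sign_off())"
```

```text
the job is handed in; nothing more can be done
None
```

The cotter is through the pin's cross hole, its bow snapped under and its tab seated on the pin, and I've let go and handed the job in. The hand-in gave no verdict; about 13 s were used, and the highest force I read was about 10 N, with the cup, timer and shot glass untouched.

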